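Stack and lock the two-tier salsa caddy

ROBOT

A 6-joint arm with a two-finger parallel gripper is mounted at the origin on the work surface. World frame = base frame: x ahead of the robot, y to its left, z up, the work surface at z = 0. Lengths are in m, angles in rad, forces in N, time in s.
With the tool pointing down it reaches from about 0.425 to 1.125 m from the base axis. Payload 14.9 kg.
Tool frame: the origin (TCP) lies midway between the tips of the shut fingers; the grasp point (between the pads) lies bot.grip_depth behind it (bot.grip_depth is the distance from the TCP to the grasp point, in m); y points along the fingers, z is the direction in which the jaws open and shut, and the axes are right-handed (so a half turn about y gives the same grasp; the last joint's range is limited). The gripper opens to 91 mm and grips with 3 to 60 N. Pads are 32 mm wide; open, the fingers measure 118 mm over their backs; the gripper's body (76 mm by 178 mm) begins 60 mm behind the grasp point.
Start: joints at [1.14, 0.379, 1.734, -0, 1.028, -0.033], TCP at [0.271, 0.645, 0.214] pointing down, gripper open.
Joint ranges: [-2.77, 2.77], [-0.74, 2.19], [0, 2.66], [-1.06, 4.2], [0.31, 2.87], [-3.08, 3.08]. Speed limits (rad/s): [1.89, 1.89, 2.39, 3.14, 3.14, 3.14].

INTERFACE

Orientations are given as a unit quaternion [x, y, z, w].
In Python, from cell import bot, optics, find_in, trace gives the robot as it stands. The module is installed in compiled form; this text tells all that it offers. Calls block until the motion is done:
- bot.movep(position, orientation): joint-space move of the TCP to a pose.
- bot.movel(position, rate=0.15, rot=None): straight line of the TCP; rot=None keeps the orientation; rate is the mean speed in m/s.
- bot.movej(angles): joint-space move.
- bot.open_jaws() and bot.clamp(force=None): open the fingers fully, or close them until they stop; force is the grip in N (None keeps the last).
- bot.wait(seconds).
- bot.solve_ik(position, orientation): joint angles nearest the present ones, or None.
- optics.get_image(name): name is "scene" or "side" or "wrist"; returns a dict with "frame" (480x640x3 uint8, red, green, blue), "depth" (480x640 float32, m along the optical axis (not along the pixel's ray), 0 where there is no reading), "fovy" (degrees; the focal length in pixels is half the picture's height over the tangent of half this angle, whatever the lens; pixels are square), "cx", "cy" (the principal point, pixels), "k1" (the pictures are not rectified: a ray, as slopes to the right and down, at radius r is drawn at 1 + k1 r^2 times it, then the intrinsics apply), "world_from_camera" (4x4, takes a point from camera to world coordinates). Camera axes: x right, y down, z forward; pixel columns grow to the right and rows downward; lengths in m; the calibration is good to about 2 mm. A picture is of the moment at which its call begins.
A pose or a line that the arm cannot do raises bot.PlanningError and nothing moves.
- bot.job_done(): hands the job in, once; it reports no verdict.
Trained networks look in a picture, given as the dict that the camera call returned (one of the last four; its "shot" number tells which), for a name from the list of things; names that differ only in an ending like _2 or _b are one class to them, and where a whole thing is asked for, a point or a joint stands for the part that bears it (a point fixed in the world has none). Each returns a list of dicts, best first, with "confidence" (0 to 1); they miss things now and then, are a little off and sometimes report something else, mostly with a low value. They report only what shows in the picture. A call takes as long as a camera call. They do not tell look-alikes from the thing itself.
- find_in(picture, target): "position" ([column, row] in pixels, amid what is visible of it).
- trace(picture, target): "mask" (480x640 bool, what is visible of it) and "position" ([column, row] in pixels, amid what is visible of it).
Readings, each from a call of its own:
- bot.current_t(): time.
- bot.current_joint_positions(): joint angles.
- bot.current_joint_velocities(): joint speeds.
- bot.current_effort(): joint torques, N m.
- bot.current_position(): TCP position.
- bot.current_eef_rot(): TCP orientation.
- bot.current_wrist_force(): force on the tool from outside, world axes, zero at the start.
- bot.current_moment(): the same for the moment, N m.
- bot.current_width(): finger opening in m.
Only numpy, scipy, OpenCV 4.12 (cv2) and the standard library are available. Lean on these libraries where they do the work, as an engineer would, in place of code of your own. Each camera call takes 0.05 s, during which the arm holds its last target.

TASK

Put the loose wooden tray on top of the base tray, the right way round, lowering it gently (no dropping) so that its four corner lugs sit fully down in the base's sockets. Then lock the stack by pushing the red thumb plate fully home, so that the rod threads through the eyes of both trays. Leave the molcajete, the pitcher and the glass lid where they are.

Things in the scene. Friction and masses are not known exactly. Their poses are not given: they have to be found in the camera images.
- tray: loose upper tray, light wood, 126 mm (x) by 176 mm (y), walls 52 mm high, about 0.5 kg; origin at its centre at the level of the lug tips; z up; starts upright on its lugs. Lugs: round pegs under the corners at x = +-51, y = +-76 mm, 12 mm long, 14 mm thick tapering to 9 mm at the tip. A carrying bar runs along y over its middle; two copper eyes stick out of its +x side only
- tray_handle (a point): centre of the tray's wooden carrying bar, 95 mm above the lug tips; the bar is 14 mm wide (tray x) and 16 mm high and runs free for 150 mm along the tray's y axis, about 70 mm clear above the tray's floor; axes as the tray's
- tray_eyes (a point): point midway between the tray's two copper eyes, on the line of their holes: 84 mm from the tray's centre in its +x, 14 mm above the lug tips. The eyes are 8 mm thick plates at y = +-14 mm with 14 mm square holes, reaching out to x = 97 mm
- base_tray: dark wood lower tray, fixed to the ledge, 130 mm (x) by 180 mm (y); origin at the centre of its underside. Brass corner sockets: 18 mm square holes, 14 mm deep, at x = +-51, y = +-76 mm, rims 52 mm above the ledge; the seated tray's floor rests on the rims, its lug tips 40 mm above the ledge. The rod and its brass knuckles are on the +x side
- seat (a point): where tray_handle lies when the tray is fully seated: on the base tray's vertical centre line, 135 mm above the ledge; axes as the base tray's (the tray's x and y axes must point as the base's)
- knuckle (a point): where tray_eyes lies when the tray is seated the right way round: on the rod's line, 84 mm from the base's centre in its +x, 54 mm above the ledge. Brass knuckles (8 mm thick, at base y = -28, 0 and 28 mm, reaching x = 99, z = 66 mm) and a guide at y = -62 to -86 mm carry the rod; the tray's eyes drop between the knuckles, 6 mm free on each side
- lock_rod (a joint): travel in m of the steel locking rod (8 mm thick) along the base tray's +y; 0 to 0.012 at the start (drawn back), 0.072 at the stop (fully home). It is captive in the base tray, keeps its place, and resists with about 2.5 N
- thumb_plate (a point): centre of the outer face (the one looking to the base's -y) of the red upright thumb plate on the rod's end; the plate is 30 mm wide (base x), 46 mm high (43 to 89 mm above the ledge) and 8 mm thick; push it towards the base's +y; axes as the base tray's
- molcajete: basalt mortar, 170 mm across and 100 mm high, its pestle (94 mm high) standing beside it; origin under its centre
- pitcher: painted ceramic pitcher, empty, 112 mm across, 180 mm high, handle on its +y side; origin under its centre
- glass_lid: round glass lid, 144 mm across, 46 mm high with its knob, lying on a green silicone pot holder; origin under its centre
Not all that is in view belongs to the job. There is more than one size of the tray; the one meant has the size given above.

How it is judged:
On the way, in this order (a step that is already met when the one before it is completed fails the run):
1. the tray is seated in the sockets, the right way round, while the rod is still drawn back (horizontal distance between tray_handle and seat below 0.005 m and z of tray_handle in the frame of seat between -0.004 and 0.003 m and distance between tray_eyes and knuckle below 0.007 m and angle between tray_handle's own z axis and vertical below 0.04 rad and value of joint lock_rod below 0.03 m), for 0.2 s.
2. the rod is pushed home through all the eyes (value of joint lock_rod above 0.066 m), for 0.2 s.
At the end, for the whole second after the job is handed in: The tray is at rest, seated in the base the right way round: its handle within 5 mm sideways and -4 to +3 mm in height of the seat point, its eyes within 7 mm of the knuckle point, level within 0.04 rad; the rod is pushed in to at least 66 mm of its 72 mm (horizontal distance between tray_handle and seat below 0.005 m and z of tray_handle in the frame of seat between -0.004 and 0.003 m and distance between tray_eyes and knuckle below 0.007 m and angle between tray_handle's own z axis and vertical below 0.04 rad and value of joint lock_rod above 0.066 m and linear speed of tray below 0.02 m/s); the robot touches nothing.
It fails at once if the molcajete is pushed more than 30 mm or tipped over (distance of molcajete from where it was at the start of the episode above 0.03 m or angle between molcajete's own z axis and vertical above 0.35 rad).
It fails at once if the pitcher is pushed more than 30 mm or tipped over (distance of pitcher from where it was at the start of the episode above 0.03 m or angle between pitcher's own z axis and vertical above 0.35 rad).
It fails at once if the glass lid is pushed more than 30 mm or tipped over (distance of glass_lid from where it was at the start of the episode above 0.03 m or angle between glass_lid's own z axis and vertical above 0.35 rad).
It fails at once if the tray is dropped onto the base (faster than 0.45 m/s close above its seat) (horizontal distance between tray_handle and seat below 0.03 m and z of tray_handle in the frame of seat below 0.05 m and linear speed of tray above 0.45 m/s).
It also fails if it takes over 53 s, if anything falls off the work surface, if the arm or the gripper's body presses on something with over 40 N, if the wrist force passes 120 N, or if a joint passes its speed limit or range.

## Working session

There is one attempt and no reset: what is moved stays moved. The work goes in short steps, each a Python script; the robot and the scene stay as the last script left them, time stands still between calls to the robot, and variables do not carry over. Pictures are saved under pics/ and viewed, and the job is handed in when it is done.

```bash
mkdir -p pics; ls
cat > h.py <<'E'
import numpy as np, cv2, pickle
from cell import bot, optics, find_in, trace
def K(p):
    f=240/np.tan(np.radians(p["fovy"])/2); return np.array([[f,0,p["cx"]],[0,f,p["cy"]],[0,0,1.]])
def D(p): return np.array([p["k1"],0,0,0.])
def world(p,uv,d):
    uv=np.asarray(uv,float).reshape(-1,1,2)
    r=cv2.undistortPoints(uv,K(p),D(p)).reshape(-1,2)
    d=np.asarray(d,float).reshape(-1,1)
    c=np.hstack([r*d,d]); T=np.array(p["world_from_camera"])
    return c@T[:3,:3].T+T[:3,3]
def ray_at_z(p,uv,z):
    a=world(p,uv,np.ones(len(np.reshape(uv,(-1,2)))));o=np.array(p["world_from_camera"])[:3,3]
    return o+(a-o)*((z-o[2])/(a[:,2]-o[2]))[:,None]
def cloud(p):
    v,u=np.mgrid[0:480,0:640]; W=world(p,np.stack([u,v],-1),p["depth"].ravel()).reshape(480,640,3)
    W[p["depth"]<=0]=np.nan; return W
def proj(p,X):
    T=np.linalg.inv(np.array(p["world_from_camera"])); X=np.atleast_2d(X)@T[:3,:3].T+T[:3,3]
    return cv2.projectPoints(X.reshape(-1,1,3),np.zeros(3),np.zeros(3),K(p),D(p))[0].reshape(-1,2)
def save(p,n): cv2.imwrite(f"pics/{n}.png",p["frame"][:,:,::-1]); pickle.dump(p,open(n+".pkl","wb"))
E
python3 - <<'E'
from h import *
for n in ["scene","side"]:
    p=optics.get_image(n); save(p,n+"0")
    print(n,p["fovy"],p["k1"],np.round(p["world_from_camera"],3).tolist())
    for t in ["tray","tray_handle","tray_eyes","base_tray","lock_rod","thumb_plate","molcajete","pitcher","glass_lid"]:
        print(t,[(np.round(r["position"]).tolist(),round(r["confidence"],2)) for r in find_in(p,t)])
print(bot.grip_depth,bot.current_t(),bot.current_eef_rot())
E
```

```text
pics
scene 52.98144965937023 0.018409042029518007 [[0.427, 0.741, -0.518, 1.149], [0.904, -0.358, 0.232, -0.211], [-0.014, -0.568, -0.823, 1.11], [0.0, 0.0, 0.0, 1.0]]
tray [([365.0, 232.0], 0.91), ([370.0, 146.0], 0.8)]
tray_handle [([159.0, 230.0], 0.93), ([369.0, 233.0], 0.82), ([372.0, 145.0], 0.6)]
tray_eyes [([161.0, 236.0], 0.74), ([243.0, 393.0], 0.15)]
base_tray [([274.0, 271.0], 0.9)]
lock_rod [([212.0, 300.0], 0.67), ([277.0, 271.0], 0.19)]
thumb_plate [([216.0, 300.0], 0.72)]
molcajete [([385.0, 334.0], 0.93)]
pitcher [([453.0, 262.0], 0.91)]
glass_lid []
side 47.914749522740905 -0.04838249230835745 [[0.933, -0.265, 0.243, 0.224], [-0.359, -0.691, 0.627, -0.686], [0.002, -0.673, -0.74, 0.98], [0.0, 0.0, 0.0, 1.0]]
tray [([264.0, 429.0], 0.88), ([297.0, 215.0], 0.73), ([168.0, 196.0], 0.72)]
tray_handle [([294.0, 219.0], 0.89), ([263.0, 430.0], 0.7), ([168.0, 194.0], 0.57)]
tray_eyes [([169.0, 196.0], 0.93), ([260.0, 428.0], 0.74), ([293.0, 213.0], 0.65)]
base_tray [([338.0, 302.0], 0.86)]
lock_rod [([386.0, 348.0], 0.7)]
thumb_plate [([387.0, 348.0], 0.67)]
molcajete [([427.0, 204.0], 0.73), ([344.0, 303.0], 0.16)]
pitcher []
glass_lid [([481.0, 340.0], 0.57)]
0.0188 1.0 [ 0.69317323 -0.13969916  0.13970311 -0.69316524]
```

View pics/scene0.png

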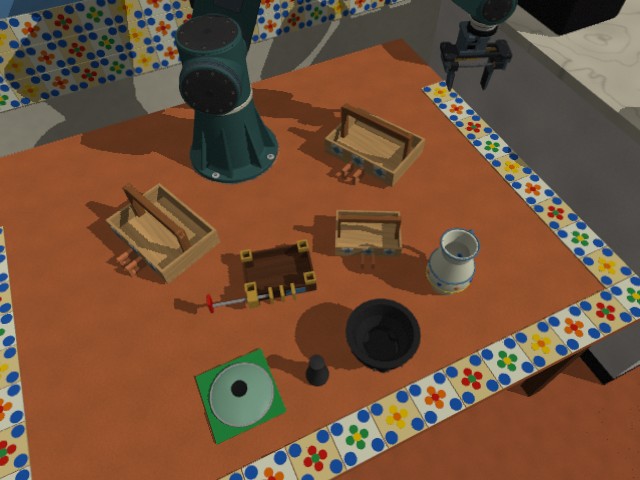

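View pics/side0.png

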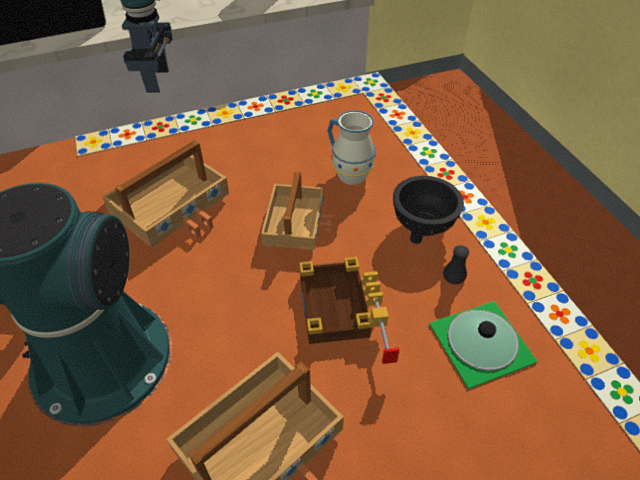

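The scene picture shows three trays: left (160,232), top (370,146) and middle (368,232). The base is at (278,272) with its thumb plate at (211,302). Next I'll measure all three trays against the given sizes.

```bash
cat > m.py <<'E'
from h import *
C={}
for n in ["scene0","side0"]:
    p=pickle.load(open(n+".pkl","rb")); C[n]=cloud(p)
    W=C[n]; z=W[...,2]
    m=np.isfinite(z)&(abs(z)<.02); print(n,"table z",np.median(z[m]))
seeds={"A":("scene0",(160,232)),"B":("scene0",(370,146)),"C":("scene0",(368,232)),"base":("scene0",(278,272))}
pts=np.vstack([C[n].reshape(-1,3) for n in C]); pts=pts[np.isfinite(pts[:,2])]
np.save("pts.npy",pts)
for k,(n,(u,v)) in seeds.items():
    c=C[n][v-8:v+8,u-8:u+8].reshape(-1,3); c=np.nanmedian(c,0)
    q=pts[(np.hypot(pts[:,0]-c[0],pts[:,1]-c[1])<.17)&(pts[:,2]<.2)&(pts[:,2]>.008)]
    # connected comp on 4mm grid
    g=np.zeros((120,120),np.uint8); ij=((q[:,:2]-c[:2]+.24)/.004).astype(int)
    g[ij[:,1],ij[:,0]]=255; g=cv2.morphologyEx(g,cv2.MORPH_CLOSE,np.ones((3,3)))
    nl,L=cv2.connectedComponents(g); lab=L[ij[:,1],ij[:,0]]
    b=np.bincount(lab[lab>0]).argmax(); q=q[lab==b]
    zz=q[:,2]; print(k,"c",c.round(3),len(q),"zmax",np.percentile(zz,99.5).round(4), "hist", np.histogram(zz,np.arange(0,.13,.005))[0])
    for lo,hi in [(.012,.07),(.04,.068),(.08,.13)]:
        s=q[(zz>lo)&(zz<hi)]
        if len(s)>20:
            (cx,cy),(w,h),a=cv2.minAreaRect((s[:,:2]*1000).astype(np.float32)); print("  ",lo,hi,"rect",round(cx,1),round(cy,1),round(w,1),round(h,1),round(a,2))
E
python3 m.py
python3 - <<'E'
import cv2
a=cv2.imread('pics/scene0.png');s=cv2.imread('pics/side0.png')
cv2.imwrite('pics/c1.png',cv2.resize(a[90:330,90:430],None,fx=2.3,fy=2.3,interpolation=3))
cv2.imwrite('pics/c2.png',cv2.resize(s[130:480,90:420],None,fx=1.7,fy=1.7,interpolation=3))
E
```

```text
scene0 table z 0.0006091345313976593
side0 table z 5.335020355257125e-05
A c [ 0.24  -0.298  0.026] 20704 zmax 0.1486 hist [   0   41   72  142 4410 5821  580  673  474  476  493  496  541  627
 1941  481   51   43   46   42   46   39   36   41   44]
   0.012 0.07 rect 264.1 -307.5 256.3 229.2 22.59
   0.04 0.068 rect 264.8 -307.8 256.2 228.7 23.28
   0.08 0.13 rect 241.1 -252.5 241.0 98.8 22.43
B c [0.196 0.388 0.026] 12307 zmax 0.1484 hist [   0   51   86  240 2368 2547  575  617  419  348  387  374  410  456
  903  243   46   49   49   34   53   41   42   37   73]
   0.012 0.07 rect 228.4 368.1 259.1 235.6 27.39
   0.04 0.068 rect 228.8 367.4 258.4 232.1 28.18
   0.08 0.13 rect 232.6 355.9 246.2 103.5 27.51
C c [0.484 0.227 0.018] 6615 zmax 0.1058 hist [   0   23  482 2258  632  314  239  319  290  472  584   60   21   24
   24   21   19   41   94  170  469   59    0    0    0]
   0.012 0.07 rect 509.9 208.5 185.3 163.8 62.03
   0.04 0.068 rect 496.9 216.0 184.4 133.8 62.03
   0.08 0.13 rect 495.8 215.8 169.9 19.7 62.62
base c [ 0.489 -0.047  0.006] 5562 zmax 0.0687 hist [  0 508 392 269 295 321 423 999 388 447 613 304 253 341   8   1   0   0
   0   0   0   0   0   0   0]
   0.012 0.07 rect 505.4 -78.5 235.7 169.6 75.79
   0.04 0.068 rect 506.2 -79.1 235.3 167.8 75.95
```

View pics/c1.png

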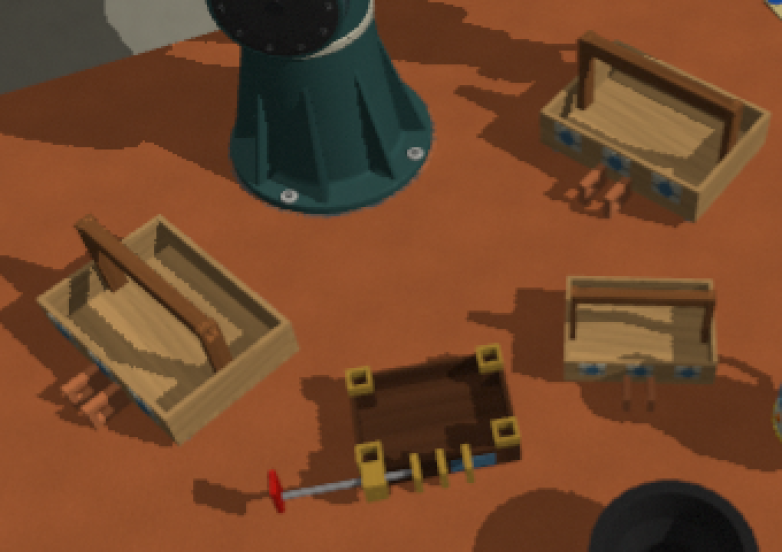

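View pics/c2.png

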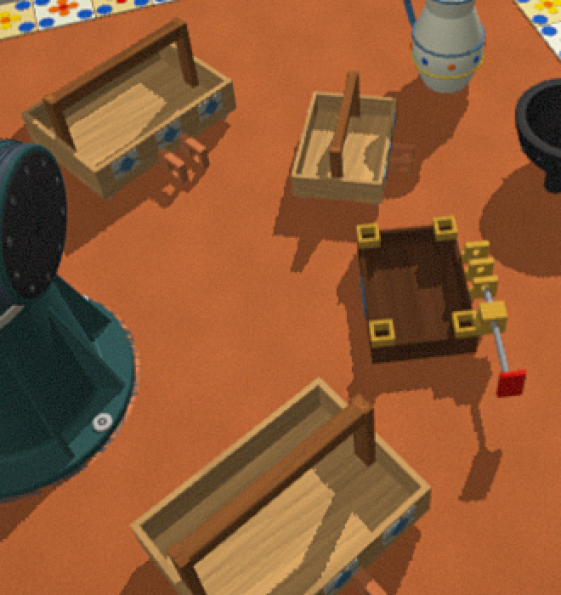

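Only the middle tray, C at scene (368,232), measures 126x176 with its bar about 0.1 m up. A (160,232) and B (370,146) are bigger, so I choose C. Next come close wrist views of the base and then C.

```bash
cat >> h.py <<'E'
from scipy.spatial.transform import Rotation as Ro
def quat(ang,flip=False):
    # jaw axis (tool z) at world heading ang, tool down
    z=np.array([np.cos(ang),np.sin(ang),0])*(-1 if flip else 1); y=np.array([0,0,-1.]); x=np.cross(y,z)
    return Ro.from_matrix(np.stack([x,y,z],1)).as_quat()
E
python3 - <<'E'
from h import *
R=Ro.from_quat(bot.current_eef_rot()).as_matrix(); print(R.round(2))
for f in (0,1):
  for a in (-14.2,-27.6,75.8):
    print(f,a,[np.round(bot.solve_ik(pos,quat(np.radians(a),f)),2) if bot.solve_ik(pos,quat(np.radians(a),f)) is not None else None for pos in ([.5,-.06,.38],[.4958,.2158,.076])])
p=optics.get_image("wrist"); save(p,"w0")
print(np.round(p["world_from_camera"],3), bot.current_position())
E
```

```text
[[ 0.92  0.    0.39]
 [-0.39 -0.    0.92]
 [ 0.   -1.   -0.  ]]
0 -14.2 [array([-0.17, -0.11,  1.98, -0.  ,  1.27,  0.08]), array([ 0.37,  0.35,  2.1 , -0.  ,  0.69,  0.62])]
0 -27.6 [array([-0.17, -0.11,  1.98, -0.  ,  1.27,  0.32]), array([ 0.37,  0.35,  2.1 , -0.  ,  0.69,  0.85])]
0 75.8 [array([-0.17, -0.11,  1.98, -0.  ,  1.27, -1.49]), array([ 0.37,  0.35,  2.1 , -0.  ,  0.69, -0.96])]
1 -14.2 [array([-0.17, -0.11,  1.98, -0.  ,  1.27, -3.06]), array([ 0.37,  0.35,  2.1 , -0.  ,  0.69, -2.53])]
1 -27.6 [array([-0.17, -0.11,  1.98, -0.  ,  1.27, -2.83]), array([ 0.37,  0.35,  2.1 , -0.  ,  0.69, -2.29])]
1 75.8 [array([-0.17, -0.11,  1.98, -0.  ,  1.27,  1.65]), array([ 0.37,  0.35,  2.1 , -0.  ,  0.69,  2.19])]
[[ 0.387  0.897  0.215  0.211]
 [ 0.922 -0.376 -0.09   0.671]
 [ 0.001  0.233 -0.972  0.384]
 [ 0.     0.     0.     1.   ]] [0.27118709 0.64537233 0.21391563]
```

View pics/w0.png

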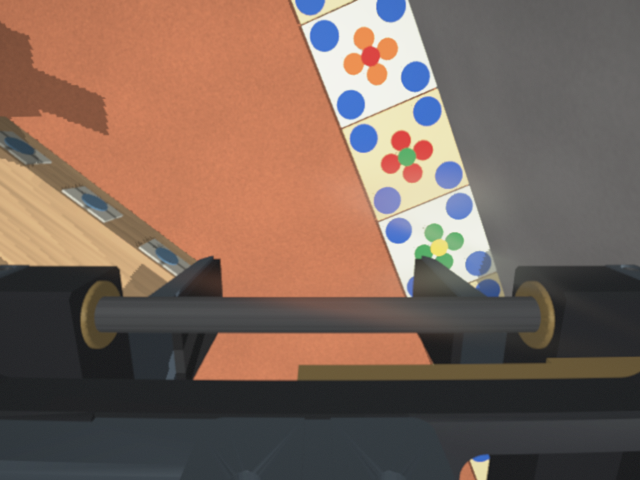

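Run:
```python
from h import *
p=pickle.load(open("w0.pkl","rb"))
T=np.eye(4);T[:3,:3]=Ro.from_quat(bot.current_eef_rot()).as_matrix();T[:3,3]=bot.current_position()
cT=np.linalg.inv(T)@p["world_from_camera"]; np.save("tcp_cam.npy",cT)
print(p["fovy"],p["k1"])
a=np.radians(-14.2); q=quat(a); x=np.array([np.cos(a),np.sin(a),0]);y=np.array([-x[1],x[0],0])
c=np.array([.5,-.06,.05]); 
def mk(pos):
    M=np.eye(4);M[:3,:3]=Ro.from_quat(q).as_matrix();M[:3,3]=pos; pp=dict(p);pp["world_from_camera"]=M@cT;return pp
for d in (.1,.13,.16,.19):
  for h in (.3,.38):
    pos=c-d*y; pos[2]=h; print(d,h,proj(mk(pos),[c,c+.06*x+.08*y,c-.06*x-.08*y,c+.08*x-.1*y]).round().tolist())
```

```text
64.89456690778655 -0.03022682290083043
0.1 0.3 [[317.0, 118.0], [375.0, 36.0], [263.0, 193.0], [388.0, 211.0]]
0.1 0.38 [[317.0, 123.0], [366.0, 56.0], [271.0, 186.0], [377.0, 201.0]]
0.13 0.3 [[317.0, 88.0], [376.0, 4.0], [262.0, 165.0], [389.0, 184.0]]
0.13 0.38 [[317.0, 98.0], [366.0, 29.0], [271.0, 163.0], [378.0, 179.0]]
0.16 0.3 [[317.0, 57.0], [377.0, -29.0], [261.0, 137.0], [390.0, 156.0]]
0.16 0.38 [[317.0, 73.0], [367.0, 2.0], [270.0, 139.0], [378.0, 155.0]]
0.19 0.3 [[317.0, 26.0], [378.0, -63.0], [260.0, 108.0], [391.0, 128.0]]
0.19 0.38 [[317.0, 47.0], [368.0, -26.0], [269.0, 115.0], [379.0, 131.0]]
```

Run:
```python
from h import *
def view(c,adeg,d,h,n):
    a=np.radians(adeg); y=np.array([-np.sin(a),np.cos(a)]); xy=np.array(c)-d*y
    bot.movep([xy[0],xy[1],h],quat(a)); bot.wait(.2); p=optics.get_image("wrist"); save(p,n); print(bot.current_t()); return p
view([.5,-.06],-14.2,.09,.27,"wb")
view([.496,.216],-27.5,.09,.30,"wt")
```

```text
4.1833
5.5333
```

View pics/wb.png

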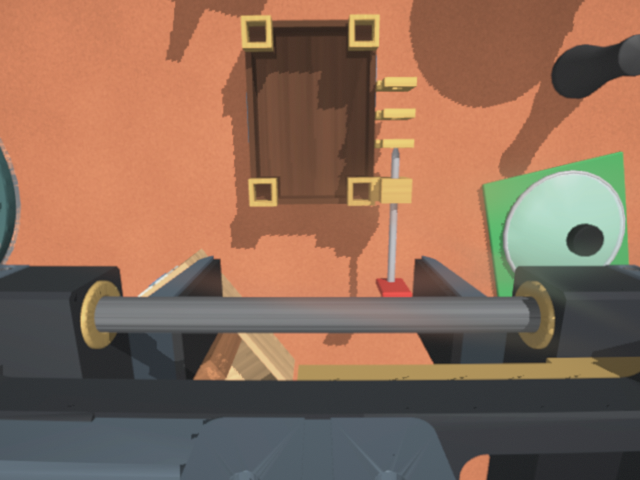

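View pics/wt.png

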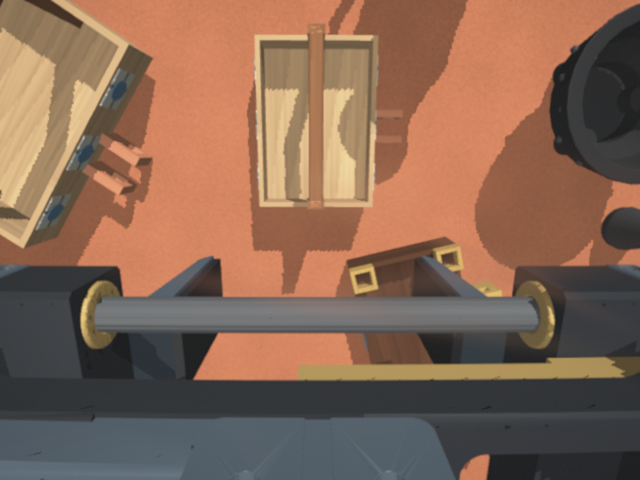

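The wrist picture of the base shows sockets near (257,33), (363,32), (263,193) and (359,191), the knuckles at x≈397 and the red plate at (393,288). In the tray view the bar runs from (316,28) to (316,205) and the copper eyes are on the right (388,113-140). I'll fit both poses now.

```bash
cat > fit.py <<'E'
from h import *
def kabsch2(L,W):
    Lc=L.mean(0);Wc=W.mean(0);A=(L-Lc).T@(W-Wc); a=np.arctan2(A[0,1]-A[1,0],A[0,0]+A[1,1])
    R=np.array([[np.cos(a),-np.sin(a)],[np.sin(a),np.cos(a)]]); return Wc-R@Lc,a,np.linalg.norm((L@R.T+(Wc-R@Lc))-W,axis=1)
def fit_base(p,c0,a0,zr=.052):
    W=cloud(p); f=cv2.cvtColor(p["frame"],cv2.COLOR_RGB2HSV)
    yel=(f[...,0]>15)&(f[...,0]<32)&(f[...,1]>100)&(f[...,2]>90)
    R=np.array([[np.cos(a0),-np.sin(a0)],[np.sin(a0),np.cos(a0)]])
    X=ray_at_z(p,np.stack(np.meshgrid(np.arange(640),np.arange(480)),-1).reshape(-1,2),zr).reshape(480,640,3)
    L=[];P=[]
    for sx in (-1,1):
        for sy in (-1,1):
            l=np.array([51*sx,76*sy])/1000; g=R@l+c0
            m=yel&(np.hypot(X[...,0]-g[0],X[...,1]-g[1])<.024)&(abs(W[...,2]-zr)<.006)
            m&=((X[...,:2]-c0)@R)[...,0]<.067
            if m.sum()<30: continue
            q=X[m][:,:2]; (cx,cy),wh,_=cv2.minAreaRect((q*1000).astype(np.float32)); 
            h=W[m][:,2]
            L.append(l);P.append([cx/1000,cy/1000]); print("  sock",sx,sy,m.sum(),np.round([cx,cy],1),np.round(wh,1),"z",np.median(h).round(4))
    return kabsch2(np.array(L),np.array(P))
if __name__=="__main__":
    c=np.array([.5,-.06]);a=np.radians(-14.2)
    pb=pickle.load(open("wb.pkl","rb"))
    for n in ("wb","wb","scene0","side0"):
        p=pickle.load(open(n+".pkl","rb")); 
        try:
            cc,aa,e=fit_base(p,c,a); print(n,cc.round(4),np.degrees(aa).round(2),(e*1000).round(1))
            if n=="wb": c,a=cc,aa
        except Exception as ex: print(n,ex)
    f=cv2.cvtColor(pb["frame"],cv2.COLOR_RGB2HSV); W=cloud(pb)
    red=((f[...,0]<4)|(f[...,0]>175))&(f[...,1]>180); red[:260]=0
    R=np.array([[np.cos(a),-np.sin(a)],[np.sin(a),np.cos(a)]])
    for n in("wb","scene0","side0"):
        p=pickle.load(open(n+".pkl","rb"));f=cv2.cvtColor(p["frame"],cv2.COLOR_RGB2HSV); W=cloud(p)
        red=((f[...,0]<4)|(f[...,0]>175))&(f[...,1]>170)
        l=(W[...,:2]-c)@R; m=red&(abs(l[...,0]-.084)<.04)&(l[...,1]<-.08)&(l[...,1]>-.2)
        q=np.c_[l[m],W[m][:,2]]; print("red",n,m.sum(),np.percentile(q,[2,50,98],axis=0).round(4).tolist() if m.sum() else "")
    for n in ("wt","scene0","side0"):
        p=pickle.load(open(n+".pkl","rb")); W=cloud(p)
        m=(W[...,2]>.09)&(W[...,2]<.115)&(np.hypot(W[...,0]-.496,W[...,1]-.216)<.1)
        q=W[m]; (cx,cy),wh,an=cv2.minAreaRect((q[:,:2]*1000).astype(np.float32)); print("bar",n,m.sum(),round(cx,1),round(cy,1),np.round(wh,1),round(an,2),"z",np.percentile(q[:,2],[50,95]).round(4))
        m=(W[...,2]>.055)&(W[...,2]<.068)&(np.hypot(W[...,0]-.496,W[...,1]-.216)<.12)
        q=W[m]; (cx,cy),wh,an=cv2.minAreaRect((q[:,:2]*1000).astype(np.float32)); print("rim",n,m.sum(),round(cx,1),round(cy,1),np.round(wh,1),round(an,2))
E
python3 fit.py
```

```text
sock -1 -1 386 [ 429.7 -110.3] [26.6 28.5] z 0.0515
  sock -1 1 555 [465.   36.8] [28.8 28.5] z 0.0514
  sock 1 -1 450 [ 530.9 -135.3] [25.7 33. ] z 0.0514
  sock 1 1 521 [563.8  12.4] [27.9 28.1] z 0.0515
wb [ 0.4973 -0.0491] -13.3 [1.1 0.3 1.5 1. ]
  sock -1 -1 468 [ 430.  -109.9] [27.7 28.7] z 0.0515
  sock -1 1 650 [465.   36.8] [28.8 28.5] z 0.0515
  sock 1 -1 545 [ 530.1 -134. ] [27.9 31. ] z 0.0514
  sock 1 1 660 [563.8  12.8] [28.8 28.2] z 0.0515
wb [ 0.4972 -0.0485] -13.31 [0.9 0.3 0.8 1. ]
  sock -1 -1 75 [ 431.  -111.1] [27.9 32.4] z 0.0512
  sock -1 1 68 [466.8  36.6] [27.2 31.3] z 0.0517
  sock 1 -1 57 [ 528.1 -134.7] [27.8 29.7] z 0.0518
  sock 1 1 76 [564.9  12.5] [27.9 30.1] z 0.0516
scene0 [ 0.4977 -0.0492] -13.8 [1.  0.5 1.1 0.4]
  sock -1 -1 120 [ 426.9 -112.9] [30.3 28.1] z 0.051
  sock -1 1 96 [462.3  34. ] [31.5 27.8] z 0.0505
  sock 1 -1 147 [ 528.  -138.1] [34.2 32.9] z 0.0511
  sock 1 1 100 [560.5   8.8] [31.9 28.9] z 0.0506
side0 [ 0.4944 -0.0521] -13.39 [1.3 0.4 1.6 1.7]
red wb 6 [[0.0691, -0.1752, 0.0872], [0.0811, -0.1745, 0.0883], [0.0942, -0.1719, 0.0897]]
red scene0 69 [[0.0711, -0.1789, 0.0485], [0.0895, -0.1744, 0.0825], [0.0982, -0.1724, 0.0924]]
red side0 189 [[0.0666, -0.1821, 0.0484], [0.0795, -0.1803, 0.0733], [0.0927, -0.1745, 0.09]]
bar wt 2800 497.2 219.0 [165.4  16.1] 62.41 z [0.1026 0.104 ]
rim wt 5 504.2 216.2 [150.6  15.8] 68.28
bar scene0 445 496.6 217.3 [165.6  19.6] 62.46 z [0.1015 0.1063]
rim scene0 52 498.3 215.0 [172.1 124.2] 62.15
bar side0 347 494.4 216.5 [169.9  16.2] 62.76 z [0.1012 0.1045]
rim side0 40 475.5 227.2 [168.8  72.3] 58.34
```

Run:
```python
from h import *
a=np.radians(-27.55); q=quat(a); P=[.4972,.219]
bot.movep([*P,.16],q)
bot.movel([*P,.095-bot.grip_depth],rate=.12)
bot.clamp(30); print("w",bot.current_width(),bot.current_wrist_force())
bot.movel([*P,.185],rate=.12); bot.wait(.2)
print("w",bot.current_width(),bot.current_wrist_force().round(2),bot.current_moment().round(3),bot.current_position(),bot.current_t())
for n in ("wrist","side"): save(optics.get_image(n),n+"g")
```

```text
w 0.014306328816445632 [-0.55376342  0.71552532 -2.09486236]
w 0.014071017609075132 [-0.01 -0.52 -3.79] [-0.058  0.088 -0.048] [0.49687654 0.21885317 0.18432081] 9.5083
```

View pics/wristg.png

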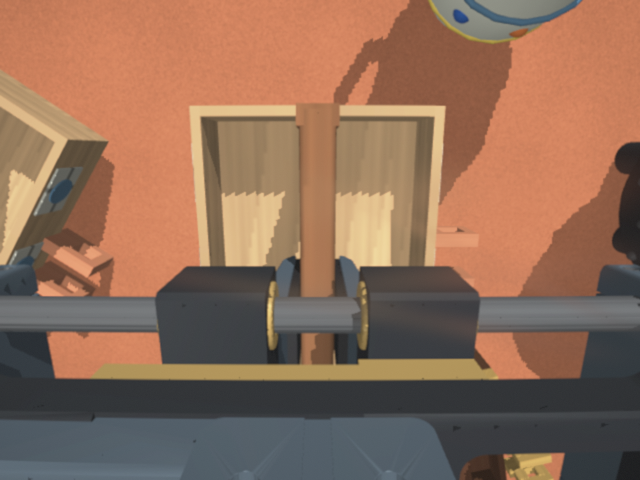

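View pics/sideg.png

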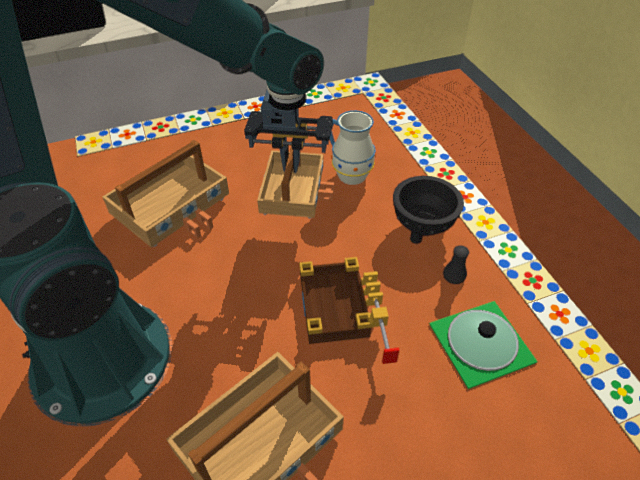

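The wrist picture shows the bar gripped at (318,290) and the tray hanging level, with its far wall at row 110 and the eye at (457,238). The side picture confirms it is clear of the table. Next I measure the tray in the tool frame.

```bash
cat > tf.py <<'E'
from h import *
def intool(p,pos,q):
    W=cloud(p); return (W-np.array(pos))@Ro.from_quat(q).as_matrix()
if __name__=="__main__":
    p=pickle.load(open("wristg.pkl","rb"))
    L=intool(p,bot.current_position(),bot.current_eef_rot()); dn=-.0188
    # tool y down: bar top at y=-.0188-.008
    q=L[:250][(abs(L[:250,...,2])<.012)&(L[:250,...,1]<-.02)&(L[:250,...,1]>-.04)&(L[:250,...,0]<-.04)]
    print("bar",len(q),np.percentile(q,[1,50,99],axis=0).round(4).tolist())
    for xx in np.arange(-.085,-.03,.01):
        s=q[abs(q[:,0]-xx)<.005]
        if len(s):print("  x",xx.round(3),"lat",np.percentile(s[:,2],[2,98]).round(4),"h",np.median(s[:,1]).round(4))
    r=L[:260]; m=(abs(r[...,1]-.0122)<.003)&(abs(r[...,2])<.08)&(r[...,0]>-.11); s=r[m]
    print("rim",len(s),s.min(0).round(4),s.max(0).round(4))
    for z0 in (-.05,-.03,.03,.05):
        t=s[abs(s[:,2]-z0)<.006]; t=t[t[:,0]<-.07]
        if len(t): print(z0,"far wall",np.percentile(t[:,0],[2,98]).round(4),np.median(t[:,1]).round(4))
    for x0 in (-.075,-.06,-.04):
        t=s[abs(s[:,0]-x0)<.005]
        if len(t): print(x0,"sides",np.percentile(t[:,2],[1,99]).round(4))
E
python3 tf.py
```

```text
bar 4433 [[-0.0823, -0.0279, -0.0074], [-0.0633, -0.0263, 0.0002], [-0.0405, -0.0244, 0.0075]]
  x -0.085 lat [-0.0077  0.0078] h -0.0264
  x -0.075 lat [-0.0074  0.0075] h -0.0263
  x -0.065 lat [-0.0065  0.007 ] h -0.0263
  x -0.055 lat [-0.0066  0.0067] h -0.0263
  x -0.045 lat [-0.0067  0.0068] h -0.0263Traceback (most recent call last):
  File "tf.py", line 14, in <module>
    print("rim",len(s),s.min(0).round(4),s.max(0).round(4))
                       ~~~~~^^^
    return umr_minimum(a, axis, None, out, keepdims, initial, where)
ValueError: zero-size array to reduction operation minimum which has no identity
```

Run:
```python
from tf import *
p=pickle.load(open("wristg.pkl","rb"))
L=intool(p,bot.current_position(),bot.current_eef_rot())
for v in (108,111,114,117): print(v,L[v,[230,260,380,410]].round(4).tolist())
for v in (150,200,240): print(v,[L[v,u].round(4).tolist() for u in (197,203,430,434,438)])
print(L[238,[455,465,472]].round(4))
```

```text
108 [[-0.0862, 0.0247, -0.043], [-0.0862, 0.0244, -0.0282], [-0.0862, 0.0246, 0.0308], [-0.0862, 0.0238, 0.0454]]
111 [[-0.0848, 0.0243, -0.043], [-0.0847, 0.0241, -0.0281], [-0.0847, 0.0238, 0.0307], [-0.0849, 0.0243, 0.0456]]
114 [[-0.0835, 0.0253, -0.0432], [-0.0834, 0.0246, -0.0283], [-0.0835, 0.0258, 0.0311], [-0.0834, 0.0241, 0.0456]]
117 [[-0.0825, 0.0307, -0.0445], [-0.083, 0.0366, -0.03], [-0.0829, 0.0352, 0.0326], [-0.0824, 0.0289, 0.0468]]
150 [[-0.0661, 0.0251, -0.0608], [-0.0661, 0.026, -0.058], [-0.0662, 0.0272, 0.0575], [-0.0662, 0.0245, 0.0587], [-0.0662, 0.0243, 0.0607]]
200 [[-0.041, 0.0235, -0.0621], [-0.041, 0.0234, -0.0589], [-0.0409, 0.025, 0.0586], [-0.0409, 0.025, 0.0606], [-0.041, 0.024, 0.0624]]
240 [[0.0183, 0.1854, -0.1167], [-0.0194, 0.0252, -0.0609], [-0.0197, 0.0245, 0.0599], [-0.0194, 0.0256, 0.0624], [-0.0137, 0.05, 0.0726]]
[[-0.0149  0.05    0.0828]
 [-0.0149  0.0501  0.0888]
 [-0.0152  0.0488  0.0926]]
```

```bash
cat > ov.py <<'E'
from h import *
def ov(n,c,a,out,crop,s,extra=0):
    p=pickle.load(open(n+".pkl","rb")); R=np.array([[np.cos(a),-np.sin(a)],[np.sin(a),np.cos(a)]])
    x0,x1,y0,y1=crop; im=cv2.resize(p["frame"][y0:y1,x0:x1,::-1],None,fx=s,fy=s,interpolation=cv2.INTER_CUBIC)
    for sx in(-1,1):
        for sy in(-1,1):
            for h,col in ((.009,(255,0,255)),(.014,(255,255,0))):
                q=np.array([[51*sx/1e3+i*h,76*sy/1e3+j*h] for i,j in((-1,-1),(1,-1),(1,1),(-1,1))])@R.T+c
                uv=proj(p,np.c_[q,np.full(4,.052)]); uv=((uv-[x0,y0]+.5)*s-.5)
                cv2.polylines(im,[np.round(uv*16).astype(np.int32)],True,col,1,cv2.LINE_AA,4)
    cv2.imwrite(f"pics/{out}.png",im)
ov("wb",np.array([.4972,-.0485]),np.radians(-13.31),"ovb",(230,430,5,215),2.85)
E
python3 ov.py
```

```text
(no output)
```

View pics/ovb.png

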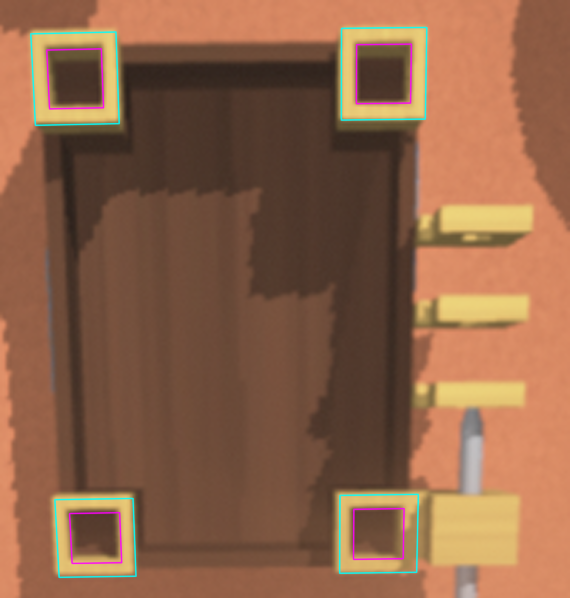

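The overlay matches within 1 mm and suggests a heading of about -13.6°. I'll carry the tray above the base, then verify.

Run:
```python
from h import *
a=np.radians(-13.6); q=quat(a); c=np.array([.4972,-.0484])
bot.movel([.4972,.219,.21],rate=.15)
bot.movep([*c,.20],q); bot.wait(.2)
e=bot.current_position(); print("err",(e-[*c,.2]).round(4))
cc=c-(e[:2]-c)
bot.movel([*cc,.142],rate=.1); bot.wait(.3)
pz=bot.current_position(); print((pz-[*cc,.142]).round(4),(pz[:2]-c).round(4),bot.current_wrist_force().round(2),bot.current_t())
R=Ro.from_quat(bot.current_eef_rot()).as_matrix(); print(R.round(4)[:,2],np.degrees(np.arctan2(R[1,2],R[0,2])))
for n in ("wrist","side","scene"): save(optics.get_image(n),n+"h")
s=cv2.imread("pics/sideh.png")[200:400,250:450]; t=cv2.imread("pics/sceneh.png")[190:350,190:390]
cv2.imwrite("pics/sideh_c.png",cv2.resize(s,None,fx=3,fy=3,interpolation=2)); cv2.imwrite("pics/sceneh_c.png",cv2.resize(t,None,fx=3.5,fy=3.5,interpolation=2))
```

```text
err [ 0.0002  0.0009 -0.0001]
[ 0.0002 -0.      0.0004] [ 0.     -0.0009] [ 0.61  0.03 -4.57] 12.2
[ 9.720e-01 -2.351e-01  8.000e-04] -13.599909145272163
```

View pics/sideh_c.png

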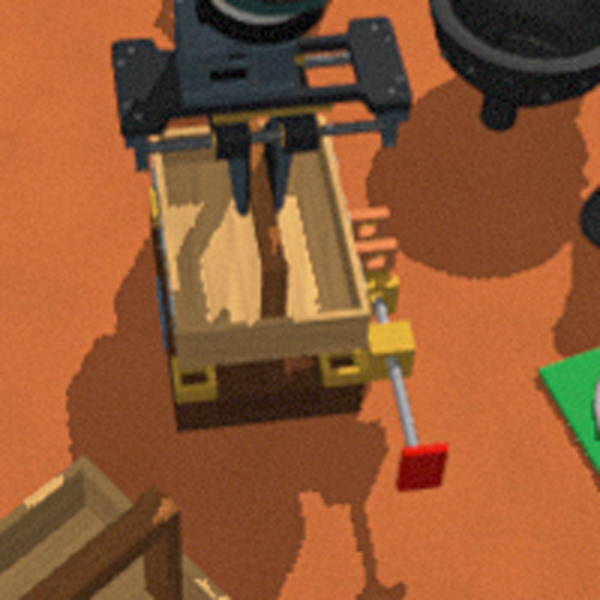

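View pics/sceneh_c.png

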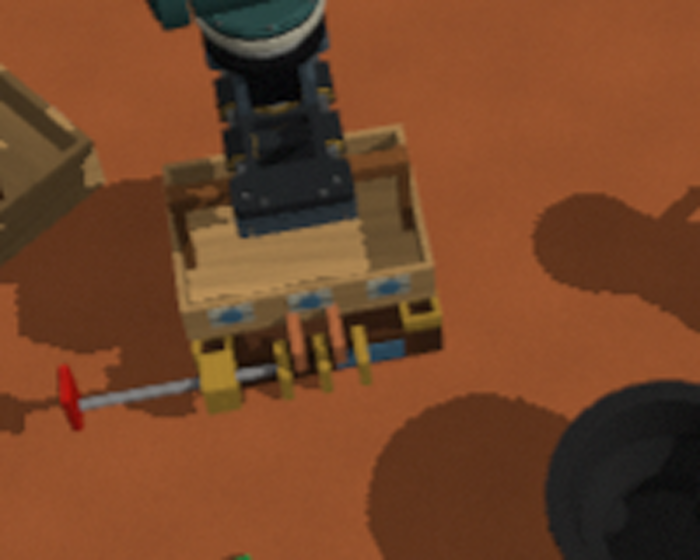

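View pics/wristh.png

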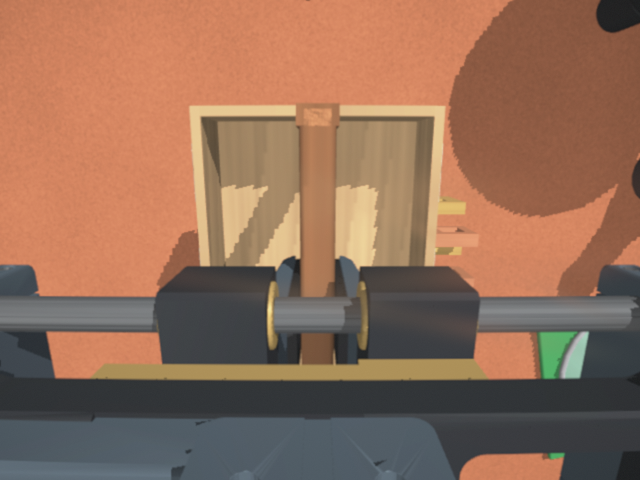

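The eyes sit between the knuckles (scene picture) and the lugs are over the sockets. I'll correct the 0.9 mm offset and lower the tray in force-monitored steps.

Run:
```python
from h import *
c=np.array([.4970,-.0484])
for z in (.134,.130,.127,.124,.121,.1185,.1165):
    bot.movel([*c,z],rate=.04); bot.wait(.1)
    e=bot.current_position(); f=bot.current_wrist_force(); print(z,(e-[*c,z]).round(4),f.round(1),bot.current_moment().round(2))
    if f[2]>12 or np.hypot(f[0],f[1])>12: print("stop"); break
print(bot.current_t())
save(optics.get_image("side"),"sidei"); save(optics.get_image("scene"),"scenei")
s=cv2.imread("pics/sidei.png")[200:400,250:450]; t=cv2.imread("pics/scenei.png")[190:350,190:390]
cv2.imwrite("pics/i_c.png",np.hstack([cv2.resize(s,(400,400),interpolation=2),cv2.resize(t,(400,400),interpolation=2)]))
```

```text
0.134 [-0.      0.     -0.0001] [ 0.2 -0.2 -4. ] [-0.14  0.05 -0.01]
0.13 [-0. -0. -0.] [-0.1 -0.  -4.2] [-0.09  0.09 -0.02]
0.127 [ 0. -0. -0.] [ 0.1  0.1 -4.2] [-0.03  0.07  0.04]
0.124 [-0.  0. -0.] [-0.4  0.9 -4. ] [-0.08  0.06  0.02]
0.121 [-0.      0.     -0.0001] [-0.8 -0.4 -3.6] [-0.04  0.05 -0.03]
0.1185 [-0.  0. -0.] [-0.7  0.2 -3.2] [-0.1   0.07 -0.02]
0.1165 [ 0. -0. -0.] [-0.5  0.  -4.4] [-0.07  0.03 -0.01]
14.9
```

View pics/i_c.png

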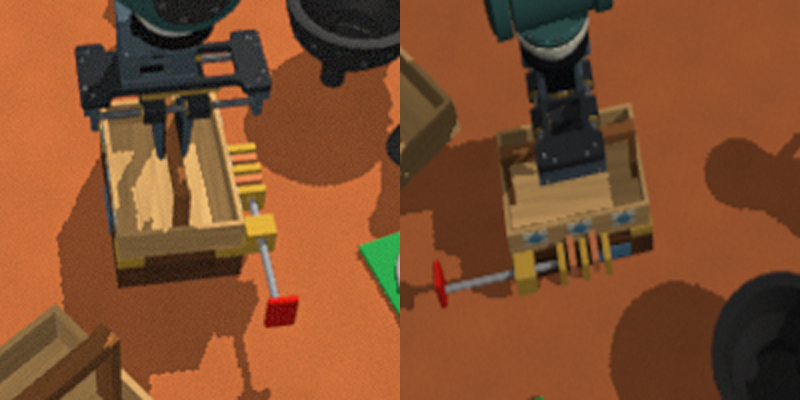

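Run:
```python
from h import *
c=np.array([.4970,-.0484])
for z in (.116,.1155,.115,.1145,.114,.1135):
    bot.movel([*c,z],rate=.02); bot.wait(.1)
    f=bot.current_wrist_force(); print(z,f.round(1))
    if f[2]>2: break
bot.open_jaws(); bot.wait(.2)
b=np.radians(-13.6); y=np.array([-np.sin(b),np.cos(b)])
bot.movel([*c,.20],rate=.15)
xy=c-.09*y; bot.movep([*xy,.30],quat(b)); bot.wait(.2)
p=optics.get_image("wrist"); save(p,"wj"); print(bot.current_t(),bot.current_position())
W=cloud(p); l=(W[...,:2]-[.4972,-.0485])@np.array([[np.cos(b),-np.sin(b)],[np.sin(b),np.cos(b)]])
m=(W[...,2]>.13)&(W[...,2]<.16)&(abs(l[...,0])<.03); m[260:]=0
q=np.c_[l[m],W[m][:,2]]; r=cv2.minAreaRect((q[:,:2]*1000).astype(np.float32)); print("bar local",len(q),r,"z",np.percentile(q[:,2],[5,50,95]))
for s in (-1,1):
    for t in (-1,1):
        k=q[(q[:,1]*t>.04)]; print(t,np.median(k[:,2]).round(4),np.median(k[:,0]).round(4)) if s==1 else 0
m=(abs(W[...,2]-.092)<.006)&(abs(l[...,0])<.075)&(abs(l[...,1])<.1);m[260:]=0
q=np.c_[l[m],W[m][:,2]]; print("rim",len(q),q.min(0).round(4),q.max(0).round(4),cv2.minAreaRect((q[:,:2]*1000).astype(np.float32)))
for sx in(-1,1):
    for sy in(-1,1):
        k=q[(q[:,0]*sx>.04)&(q[:,1]*sy>.04)]; print(sx,sy,len(k),np.median(k[:,2]).round(4) if len(k) else "")
```

```text
0.116 [-0.9 -0.3 -0.2]
0.1155 [-6.5  0.8  9.7]
18.6917 [ 0.47559973 -0.13510068  0.29876171]
bar local 3523 ((-0.04169321060180664, 0.17276763916015625), (165.37757873535156, 16.094322204589844), 89.87921905517578) z [0.14125013 0.14262428 0.14389949]
-1 0.1427 -0.0002
1 0.1426 0.0002
rim 3830 [-0.0648 -0.0877  0.086 ] [0.0651 0.0882 0.095 ] ((0.07387542724609375, 0.189483642578125), (129.71763610839844, 175.6727294921875), 0.16469120979309082)
-1 -1 403 0.0915
-1 1 526 0.0915
1 -1 394 0.0916
1 1 533 0.0914
```

View pics/wj.png

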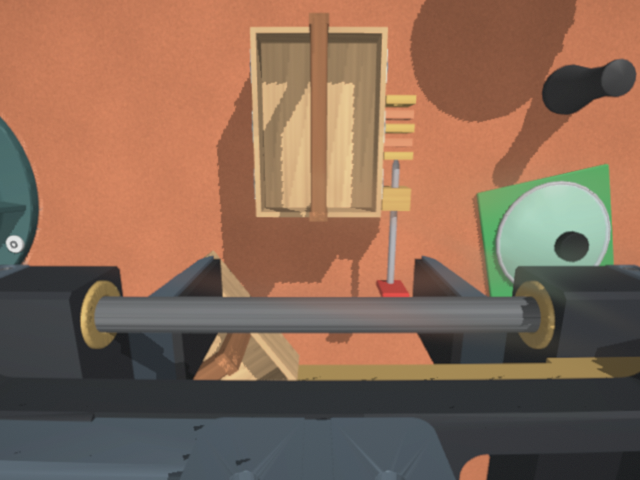

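The tray is seated: all four rim corners are at 91.4–91.6 mm, the bar is at local (0, 0.2) mm with its top at 142.6 mm, and the heading is within 0.2°. The red plate is at (393,288), still drawn back. Next is the push.

```bash
cat > push.py <<'E'
from h import *
b=np.radians(-13.6); c=np.array([.4972,-.0485]); R=np.array([[np.cos(b),-np.sin(b)],[np.sin(b),np.cos(b)]])
def P(y,z,x=.085): return [*(R@[x,y]+c),z]
E
python3 - <<'E'
from push import *
bot.clamp(20)
bot.movep(P(-.225,.22),quat(b+np.pi/2))
bot.movel(P(-.225,.064),rate=.2); bot.wait(.15)
f0=bot.current_wrist_force(); print("start",bot.current_position().round(4),f0.round(1),bot.current_width(),bot.current_t())
hit=None
for y in np.r_[np.arange(-.205,-.142,.006),np.arange(-.14,-.10,.003)]:
    bot.movel(P(y,.064),rate=.05); bot.wait(.03)
    f=(bot.current_wrist_force()-f0)[:2]@R; print(round(y,3),f.round(1),end="; ")
    if f[1]<-15: print("stop"); break
print(bot.current_t())
save(optics.get_image("side"),"sidek"); save(optics.get_image("scene"),"scenek")
s=cv2.imread("pics/sidek.png")[200:400,250:450]; t=cv2.imread("pics/scenek.png")[190:350,190:390]
cv2.imwrite("pics/k_c.png",np.hstack([cv2.resize(s,(400,400),interpolation=2),cv2.resize(t,(400,400),interpolation=2)]))
E
```

```text
start [ 0.5276 -0.2876  0.0653] [-0.5  0.7  0.3] 0.0003676187741343491 22.7083
-0.205 [ 0.8 -1.2]; -0.199 [ 0.4 -0.8]; -0.193 [ 1.  -0.8]; -0.187 [ 0.  -0.9]; -0.181 [ 0.6 -0.1]; -0.175 [ 0.3 -0.2]; -0.169 [ 1.4 -0.4]; -0.163 [ 0.1 -0.8]; -0.157 [1.1 0. ]; -0.151 [ 0.2 -0.2]; -0.145 [ 0.2 -1. ]; -0.14 [0.7 0.6]; -0.137 [ 0.7 -0.6]; -0.134 [0.9 0.2]; -0.131 [ 0.3 -0.1]; -0.128 [-0.  -0.5]; -0.125 [ 0.3 -1.1]; -0.122 [ -0.3 -11. ]; -0.119 [ -3.1 -41.6]; stop
28.5583
```

View pics/k_c.png

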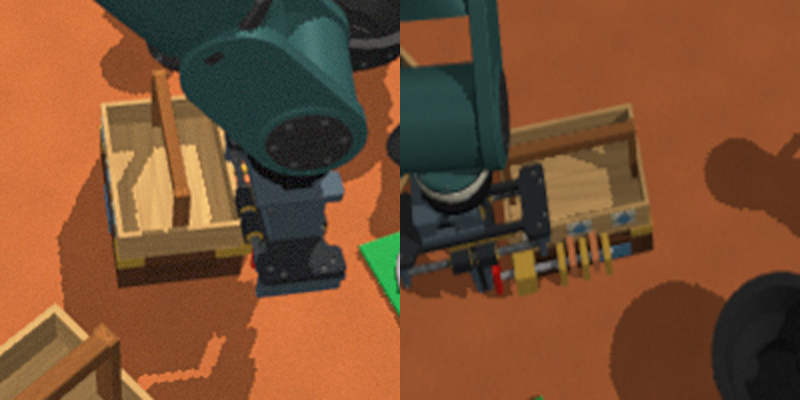

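The picture shows the plate beside the guide, and the push force rose sharply as at a hard stop. I'll back off and verify.

Run:
```python
from push import *
bot.movel(P(-.15,.066),rate=.1); bot.movel(P(-.15,.22),rate=.2)
xy=c-.09*R[:,1]; bot.movep([*xy,.30],quat(b)); bot.wait(.3)
p=optics.get_image("wrist"); save(p,"wl"); print(bot.current_t())
W=cloud(p); l=(W[...,:2]-c)@R
m=(W[...,2]>.13)&(W[...,2]<.16)&(abs(l[...,0])<.03); m[260:]=0
q=np.c_[l[m],W[m][:,2]]; print("bar",cv2.minAreaRect((q[:,:2]*1000).astype(np.float32)),np.median(q[:,2]).round(4))
m=(abs(W[...,2]-.092)<.006)&(abs(l[...,0])<.075)&(abs(l[...,1])<.1);m[260:]=0
q=np.c_[l[m],W[m][:,2]]; print("rim",[np.median(q[(q[:,0]*i>.04)&(q[:,1]*j>.04)][:,2]).round(4) for i in(-1,1) for j in (-1,1)])
s=optics.get_image("scene"); save(s,"scenel")
for n,pp in(("wrist",p),("scene",s)):
    f=cv2.cvtColor(pp["frame"],cv2.COLOR_RGB2HSV); V=cloud(pp); ll=(V[...,:2]-c)@R
    red=((f[...,0]<4)|(f[...,0]>175))&(f[...,1]>170)&(abs(ll[...,0]-.084)<.04)&(ll[...,1]<-.05)&(ll[...,1]>-.2)
    q=np.c_[ll[red],V[red][:,2]]; print("red",n,len(q),np.percentile(q,[2,50,98],axis=0).round(4).tolist())
w=cv2.imread("pics/wl.png")[0:260,220:480]; t=cv2.imread("pics/scenel.png")[190:350,190:390]
cv2.imwrite("pics/l_c.png",np.hstack([cv2.resize(w,(400,400),interpolation=2),cv2.resize(t,(400,400),interpolation=2)]))
```

```text
31.8583
bar ((0.12171220779418945, -0.2315673828125), (16.08724021911621, 165.4211883544922), 0.043238990008831024) 0.1426
rim [np.float64(0.0914), np.float64(0.0916), np.float64(0.0915), np.float64(0.0915)]
red wrist 275 [[0.0694, -0.1101, 0.0608], [0.0805, -0.105, 0.088], [0.0957, -0.1032, 0.0901]]
red scene 60 [[0.0702, -0.1104, 0.0449], [0.0907, -0.107, 0.0839], [0.0981, -0.1043, 0.0919]]
```

View pics/l_c.png

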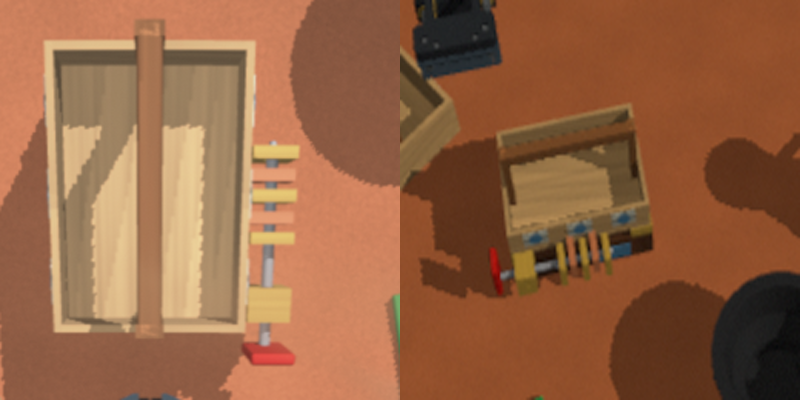

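Run:
```python
from h import *
print(bot.current_wrist_force().round(2),bot.current_t()); print(bot.job_done())
```

```text
[ 0.47 -0.12 -0.05] 31.9083
the job is handed in; nothing more can be done
None
```

The loose tray is seated on the base the right way round, the rod is pushed home through the eyes of both trays, and the job is handed in at 31.9 s. No verdict was reported.

- **Choice of tray:** of the three trays in view, only the middle one, at scene pixel (368,232), measured 126 × 176 mm. The other two are larger.
- **Seating:** I gripped the tray by its bar and lowered it in small steps while watching the force. It touched down at about 10 N, and I released it only then.
- **Final tray check:**
  - The bar centre is within about 0.3 mm of the seat in the horizontal plane.
  - The bar's top face is at 142.6 mm, against 143 mm expected.
  - The four rim corners are between 91.4 and 91.6 mm, so the tray is level.
- **Rod:**
  - The plate moved about 67–70 mm. The force was flat until the end and then rose sharply, as at a hard stop. I can't read the joint value directly.
  - The rod's tip shows beyond the last knuckle.
  - The last push step reached about 42 N at the closed fingertips. That is above the 40 N set for the arm and gripper body, but below the 120 N wrist limit, and it was the fingers that pressed.
- **Other objects:** the gripper was clear of everything at hand-in. I kept clear of the molcajete, the pitcher and the lid, but did not measure their positions again at the end.

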